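Lid a sample tray and press it into the stack magazine

TASK

Fit the loose lid onto the open sample tray on the bench. Then carry the closed tray, as one unit, to the spring-loaded stack magazine, set it in the mouth lined up with the magazine and press it down on top of the tray already there, until both spring catches snap in over its lid and hold it. Take the gripper away, and leave the jar, the bowl and the spatula undisturbed.

Things in the scene. Friction and masses are not known exactly. Their poses are not given: they have to be found in the camera images.
- tray_center (a point): Open white tray on the bench with brown/grey-green feed bars, 104 (x) x 58 (y) x 38 mm, 0.2 kg; point at its centre, half-way up. Opening 94 x 48 mm, bars 8 mm below the rim. Hollow underside (18 mm) clears the rib of a tray below. z up; a half turn is alike. Grip across y by the side walls from above: the lid is narrower, and only rests on the tray, so lift by the tray, not the lid.
- lid_center (a point): Loose white lid, right side up, 0.05 kg; point at its centre, half-way up its 27 mm. From below: stepped plug 5 mm deep (87 x 41, then 90 x 44 mm: 2 mm play in the tray), plate 99 x 53 x 6 mm that rests on the rim, red grip rib 60 (x) x 14 (y) x 16 mm, from 2.5 mm below to 13.5 mm above this point. x lengthwise, z up; a half turn is alike. Seated, this point is 27.5 mm above tray_center.
- magazine_mouth (a point): On the vertical axis of the fixed aluminium magazine, 130 mm above the bench, level with the catches' underside; x lengthwise as the tray's, z up. A closed tray is held in it, its lid plate top at this level, its rib 16 mm above. Pressed home, the new tray_center is 25 mm below this point and its rib top 16 mm above it; press 3 to 8 mm further, the catches snap in, the spring lifts it to them.
- magazine: The magazine, origin under its centre on the bench, base 200 x 110 mm: four corner angles, pocket 107 (x) x 61 (y) mm, blue flares (6 mm wider each side) 157 to 174 mm above the bench; grey end blocks. Long sides open over 75 mm in the middle for fingers. A tray set in rests on the catches, underside about 144 to 150 mm above the bench. Then let go and push on its rib with closed fingers.
- follower (a joint): Yellow spring plate under the stack; m, grows as it is pressed down: 0 at the start with one tray, 0.044 with the second home, 0.054 at the stop. Spring 100 N/m, 7 N at 0. Pressing the second tray home takes about 10 N, at most 20 N. A gripper that holds the tray by its sides all the way down may hit the flares.
- catch_a (a joint): Orange sprung catch at the magazine's +x end, sliding level; m: 0 sprung fully in, 0.014 pushed right back. Flat below, 60 degree slope above, tip 42 mm from the axis, over the lid's end. A tray pressed down pushes it back (1 to 2 N); it snaps in once the lid has passed.
- catch_b (a joint): The same catch at the magazine's -x end.
- stored: The closed tray already in the magazine: 104 x 58 mm, 44 mm to the top of its lid plate, plus a 16 mm red rib; origin at the centre of its underside, z up.
- jar: Bystander: amber glass jar with metal cap, 72 mm across, 110 mm high; origin at the centre of its underside.
- bowl: Bystander: blue plastic bowl, 140 mm across, 55 mm high; origin at the centre of its underside.
- spatula_grip (a point): Bystander: spatula lying on the bench; this point is on its handle.
Mind the look-alikes: they are no part of the job. What is shaped like the part that bears lid_center but orange is not meant.

How it is judged:
On the way, in this order (a step that is already met when the one before it is completed fails the run):
1. the lid is seated on the tray, the tray still outside the magazine (horizontal distance between lid_center and tray_center below 0.004 m and z of lid_center in the frame of tray_center between 0.025 and 0.029 m and angle between the x axis of lid_center and the x axis of tray_center, either way round below 0.09 rad and angle between the z axis of lid_center and the z axis of tray_center, either way round below 0.06 rad and horizontal distance between tray_center and magazine_mouth above 0.1 m), for 0.2 s.
2. the closed tray is brought to the mouth of the magazine, with its lid on (horizontal distance between lid_center and tray_center below 0.004 m and z of lid_center in the frame of tray_center between 0.025 and 0.029 m and angle between the x axis of lid_center and the x axis of tray_center, either way round below 0.09 rad and angle between the z axis of lid_center and the z axis of tray_center, either way round below 0.06 rad and horizontal distance between tray_center and magazine_mouth below 0.01 m and z of tray_center in the frame of magazine_mouth above 0.01 m), for 0.1 s.
At the end, for the whole second after the job is handed in: Lid seated on tray (4 mm, height 1.5 mm, 0.09 rad); closed tray on the stored one in the magazine: centred to 5 mm, aligned to 0.1 rad, level to 0.06 rad, its centre 22.5 mm or more below the catches; follower past 41 mm, both catches in to 3 mm, stored tray centred to 6 mm beneath; all at rest (horizontal distance between lid_center and tray_center below 0.004 m and z of lid_center in the frame of tray_center between 0.025 and 0.029 m and angle between the x axis of lid_center and the x axis of tray_center, either way round below 0.09 rad and angle between the z axis of lid_center and the z axis of tray_center, either way round below 0.06 rad and horizontal distance between tray_center and magazine_mouth below 0.005 m and angle between the x axis of tray_center and the x axis of magazine_mouth, either way round below 0.1 rad and angle between tray_center's own z axis and vertical below 0.06 rad and z of tray_center in the frame of magazine_mouth below -0.0225 m and value of joint follower above 0.041 m and value of joint each of catch_a, catch_b below 0.003 m and horizontal distance between stored and magazine_mouth below 0.006 m and z of stored in the frame of magazine_mouth below -0.084 m and linear speed of each of tray, lid below 0.01 m/s); the robot touches nothing.
It fails at once if the jar is moved by more than 30 mm (distance of jar from where it was at the start of the episode above 0.03 m).
It fails at once if the bowl is moved by more than 30 mm (distance of bowl from where it was at the start of the episode above 0.03 m).
It fails at once if the spatula is moved by more than 30 mm (distance of spatula_grip from where it was at the start of the episode above 0.03 m).
It also fails if it takes over 72 s, if anything falls off the work surface, if the arm or the gripper's body presses on something with over 40 N, if the wrist force passes 120 N, or if a joint passes its speed limit or range.

ROBOT

A 6-joint arm with a two-finger parallel gripper is mounted at the origin on the work surface. World frame = base frame: x ahead of the robot, y to its left, z up, the work surface at z = 0. Lengths are in m, angles in rad, forces in N, time in s.
With the tool pointing down it reaches from about 0.25 to 0.85 m from the base axis. Payload 12.5 kg.
Tool frame: the origin (TCP) lies midway between the tips of the shut fingers; the grasp point (between the pads) lies ctrl.grip_point_offset behind it (ctrl.grip_point_offset is the distance from the TCP to the grasp point, in m); z points along the fingers, y is the line along which they close (so a half turn about z gives the same grasp; the last joint's range is limited). The gripper opens to 93 mm and grips with 3 to 60 N. Pads are 15 mm wide; open, the fingers measure 128 mm over their backs; the gripper's body (75 mm by 188 mm) begins 65 mm behind the grasp point.
Start: joints at [-1.324, 0.351, 1.652, -0, 1.139, -0.085], TCP at [0.179, -0.52, 0.219] pointing down, gripper open.
Joint ranges: [-2.75, 2.75], [-0.79, 2.1], [0.01, 2.65], [-1.57, 4.71], [0.07, 3.14], [-2.87, 2.87]. Speed limits (rad/s): [2.22, 2.22, 2.79, 3.14, 3.14, 3.14].

INTERFACE

Orientations are given as a rotation vector (axis times angle).
In Python, from plant import state, eyes, ctrl gives the robot as it stands.
- The arm moves only by the tool send_rows, never from a script. Its argument "targets" is one flat list of numbers, 5 for each row, row after row: the shift along the world's x, y, z in cm, then the turn about the world's z in rad, then the finger opening in cm, from 0 to 9.3. In form: [x, y, z, yaw, gripper, x, y, z, yaw, gripper, ...]. A call has 1 to 5 rows; each row shifts and turns the commanded pose from where the row before left it; what a row does not reach is not made up. A row lasts 1/10 s, in which the tool goes at most 50 mm and 8.59 degrees, less where a joint would pass 70% of its speed; a pose out of reach is approached as far as the arm can. A call is refused whole if a number of a shift passes 5 or a number of a turn 0.15, either way. A call with a gripper value outside its range is refused whole. The fingers move at their own pace and stop on an object; "force" is the grip in N (left out, the last holds). Time passes only in rows, so rows that do not move let the fingers close. It gives the time, the measured TCP pose, the force, the opening and the grip force at its end, in the units of the state.
- state(): the state, without advancing time (a new reading comes with each control period).
- eyes.grab_frame(name): name is "scene" or "side" or "wrist"; returns a dict with "img" (420x560x3 uint8, red, green, blue), "depth" (420x560 float32, m along the optical axis (not along the pixel's ray), 0 where there is no reading), "camera_matrix" (3x3 intrinsics, pixels), "rvec" (rotation vector, rad) and "tvec" (3), from world to camera coordinates, as OpenCV has them. Camera axes: x right, y down, z forward; pixel columns grow to the right and rows downward; lengths in m; the calibration is good to about 2 mm. The wrist camera is an equidistant fisheye: a pixel r from the principal point sees the ray r / f radians off the axis. A picture is of the moment at which its call begins.
- ctrl.job_done(): hands the job in; it is judged then, once.
The state is a dict: "time": time; "joint_positions": joint angles; "joint_vel": joint speeds; "tau": joint torques, N m; "position": TCP position; "tool_rot": TCP orientation; "contact_force": force on the tool from outside, world axes, zero at the start; "wrist_torque": the same for the moment, N m; "opening": finger opening in m; "finger_force": force on a finger pad.
Only numpy, scipy, OpenCV 4.12 (cv2) and the standard library are available. Lean on these libraries where they do the work, as an engineer would, in place of code of your own. Each camera call takes 0.05 s, during which the arm holds its last target. There are 200 camera calls.

## Working session

There is one attempt and no reset: what is moved stays moved. The work goes in short steps, Python scripts to look and compute and a tool call to move; the robot and the scene stay as the last step left them, time stands still between calls to the robot, and variables do not carry over. Pictures are saved under pics/ and viewed, at most 10 in all, crops included, and the job is handed in when it is done.

Besides the shell and the picture viewer there is one more tool, called after "Request:" as name(argument=value, ...) on one line, values as JSON. send_rows: Moves the arm, as the interface text tells. Its arguments: {"type":"object","properties":{"targets":{"type":"array","items":{"type":"number"}},"force":{"type":"number"}},"required":["targets"]}

```bash
mkdir -p pics
cat > h.py <<'E'
import numpy as np, cv2
from plant import state, eyes, ctrl
def save(n,f): cv2.imwrite(f'pics/{n}.png',f['img'][:,:,::-1])
def world(f):
    K=f['camera_matrix'];R=cv2.Rodrigues(np.array(f['rvec']))[0];t=np.array(f['tvec']).ravel()
    d=f['depth'];v,u=np.mgrid[:d.shape[0],:d.shape[1]]
    c=np.stack([(u-K[0,2])/K[0,0]*d,(v-K[1,2])/K[1,1]*d,d],-1)
    return (c-t)@R
def plane(f,uv,z):
    K=f['camera_matrix'];R=cv2.Rodrigues(np.array(f['rvec']))[0];t=np.array(f['tvec']).ravel()
    uv=np.atleast_2d(uv).astype(float);r=np.c_[(uv-K[[0,1],[2,2]])/K[[0,1],[0,1]],np.ones(len(uv))]@R
    o=-R.T@t;return o+r*((z-o[2])/r[:,2])[:,None]
E
python3 - <<'E'
from h import *
a=eyes.grab_frame('scene');b=eyes.grab_frame('side')
cv2.imwrite('pics/a.png',a['img'][:,:,::-1]);cv2.imwrite('pics/b.png',b['img'][:,:,::-1])
np.savez('ab.npz',a=a,b=b)
s=state();print(s['position'],s['tool_rot'],ctrl.grip_point_offset,s['time'])
for f in(a,b):
    R=cv2.Rodrigues(np.array(f['rvec']))[0];print(-R.T@np.array(f['tvec']).ravel(),R[2])
E
```

```text
[ 0.17914095 -0.51971656  0.21819725] [-3.09753013e+00 -5.18751067e-01  1.38158118e-04] 0.0188 0.1
[1.16623955 0.58804969 0.75481865] [-0.56206342 -0.53612647 -0.62980404]
[ 0.46585894 -0.57638684  0.8113409 ] [ 0.13281157  0.6587646  -0.74053378]
```

View pics/a.png

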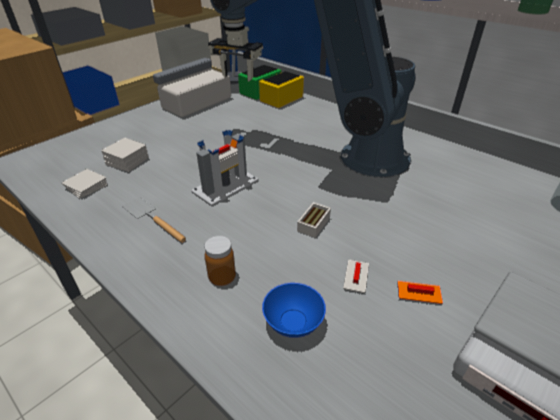

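View pics/b.png

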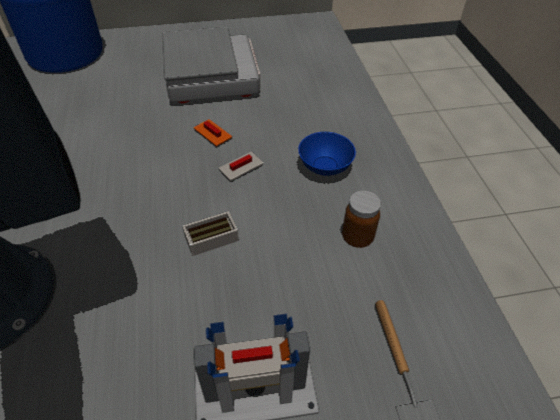

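The scene view shows the open tray at about (314,219), the white lid at (357,275), the orange decoy at (420,292) and the magazine at (225,165). The side view shows the tray at (210,232), the lid at (241,166) and the magazine rib at (252,354).

```bash
cat > m.py <<'E'
from h import *
D=np.load('ab.npz',allow_pickle=True)
def rect(P,m,n):
    p=P[m][:,:2]
    r=cv2.minAreaRect((p*1000).astype(np.float32));(w,h)=r[1];B=cv2.boxPoints(r)
    e=max([B[1]-B[0],B[2]-B[1]],key=np.linalg.norm)
    yaw=np.arctan2(e[1],e[0]);yaw=(yaw+np.pi/2)%np.pi-np.pi/2
    print(n,len(p),np.round(r[0],1),np.round([w,h],1),'yaw',round(float(yaw),3),'z',np.round(np.percentile(P[m][:,2],[5,50,95]),4))
rois={'a':dict(tray=(292,195,338,245),lid=(338,252,376,300),mag=(185,125,262,205)),'b':dict(tray=(178,205,245,258),lid=(212,146,270,185),mag=(185,310,325,415))}
for k in 'ab':
    f=D[k].item();P=world(f);I=f['img'].astype(int);r,g,b=I[...,0],I[...,1],I[...,2]
    red=(r>120)&(g<70)&(b<70)
    for n,(x0,y0,x1,y1) in rois[k].items():
        R=np.zeros(red.shape,bool);R[y0:y1,x0:x1]=1
        z=P[...,2]
        if n=='tray': rect(P,R&(z>.034)&(z<.046)&(f['depth']>0),k+' tray top')
        if n=='lid':
            rect(P,R&(z>.006)&(z<.016)&(f['depth']>0),k+' lid plate')
            rect(P,R&(red)&(z>.022),k+' lid rib')
        if n=='mag':
            rect(P,R&red&(z>.141)&(z<.152),k+' mag rib')
            rect(P,R&(z>.16)&(z<.18),k+' flares')
E
python3 m.py
```

```text
a tray top 193 [444.3  67. ] [110.  60.] yaw 0.22 z [0.0344 0.0383 0.0409]
a lid plate 538 [534.6 274.2] [102.5  52.8] yaw 0.475 z [0.0092 0.0118 0.0143]
a lid rib 78 [536.5 275.8] [59.8 11. ] yaw 0.471 z [0.0254 0.0282 0.03  ]
a mag rib 30 [ 464.2 -268. ] [17.6 60.4] yaw -0.22 z [0.1442 0.147  0.1495]
a flares 264 [ 488.1 -270. ] [ 82.2 166.2] yaw -0.029 z [0.1604 0.166  0.1757]
b tray top 371 [444.3  65.6] [103.9  62.3] yaw 0.214 z [0.0344 0.0375 0.04  ]
b lid plate 471 [536.1 274. ] [101.1  56.2] yaw 0.491 z [0.0077 0.0109 0.0142]
b lid rib 73 [537.4 273.5] [56.2 12.7] yaw 0.499 z [0.0244 0.0266 0.0291]
b mag rib 324 [ 488.6 -271.2] [13.6 58.5] yaw -0.031 z [0.1443 0.1461 0.1479]
b flares 1104 [ 488.  -270.7] [ 83.1 165.6] yaw -0.044 z [0.1602 0.166  0.1747]
```

Request:
send_rows(targets=[2,4.4,0,0,5,2,4.4,0,0,5,2,4.4,0,0,5,2,4.4,0,0,5,2,4.4,0,0,5], force=15)

```text
time: 0.6
position: [0.2794, -0.2981, 0.2185]
tool_rot: [-3.098, -0.518, -0.0]
contact_force: [1.4, -0.5, 0.7]
opening: 0.057
finger_force: 0.0
```

Request:
send_rows(targets=[2,4.4,0,0,5,2,4.4,0,0,5,2,4.4,0,0,5,2,4.4,0,0,5,2,4.4,0,0,5])

```text
time: 1.1
position: [0.3795, -0.078, 0.2187]
tool_rot: [3.098, 0.519, 0.0]
contact_force: [1.2, -0.8, -0.3]
opening: 0.0498
finger_force: 0.0
```

Request:
send_rows(targets=[2,4.4,0,0.03,5,2,4.4,0,0.03,5,2,4.4,0,0.03,5,2,4.4,0,0.03,5,2,4.4,0,0.03,5])

```text
time: 1.6
position: [0.4795, 0.1422, 0.2185]
tool_rot: [3.05, 0.752, -0.0]
contact_force: [1.0, -0.4, 0.4]
opening: 0.0499
finger_force: 0.0
```

Request:
send_rows(targets=[1.9,4.4,0,0,5,1.9,4.4,0,0,5,1.9,4.4,-2,0,5,0,0,-4,0,5,0,0,0,0,5])

```text
time: 2.1
position: [0.5328, 0.2701, 0.1543]
tool_rot: [3.049, 0.752, -0.014]
contact_force: [-0.5, -0.0, -0.4]
opening: 0.0497
finger_force: 0.0
```

```bash
cat >> h.py <<'E'
def tool():
    s=state();R=cv2.Rodrigues(np.array(s['tool_rot']))[0];return np.array(s['position'])*1000,np.arctan2(R[1,0],R[0,0])
def wplane(f,uv,z):
    K=f['camera_matrix'];R=cv2.Rodrigues(np.array(f['rvec']))[0];t=np.array(f['tvec']).ravel()
    n=(np.atleast_2d(uv).astype(float)-K[[0,1],[2,2]])/K[[0,1],[0,1]]
    th=np.linalg.norm(n,axis=1);s=np.where(th>1e-9,np.sin(th)/np.maximum(th,1e-9),1)
    r=np.c_[n*s[:,None],np.cos(th)]@R;o=-R.T@t
    return o+r*((z-o[2])/r[:,2])[:,None]
def wworld(f):
    d=f['depth'];v,u=np.mgrid[:d.shape[0],:d.shape[1]];K=f['camera_matrix'];R=cv2.Rodrigues(np.array(f['rvec']))[0];t=np.array(f['tvec']).ravel()
    n=np.stack([(u-K[0,2])/K[0,0],(v-K[1,2])/K[1,1]],-1);th=np.linalg.norm(n,axis=-1,keepdims=True)
    c=np.concatenate([n*np.tan(th)/np.maximum(th,1e-9),np.ones_like(th)],-1)*d[...,None]
    return (c-t)@R
def fit(p):
    r=cv2.minAreaRect((np.asarray(p)[:,:2]*1000).astype(np.float32));B=cv2.boxPoints(r)
    e=max([B[1]-B[0],B[2]-B[1]],key=np.linalg.norm);y=np.arctan2(e[1],e[0])
    return np.round(r[0],1),np.round(r[1],1),round(float((y+np.pi/2)%np.pi-np.pi/2),3)
E
python3 - <<'E'
from h import *
f=eyes.grab_frame('wrist');save('w1',f);print(tool(),state()['contact_force'])
I=f['img'].astype(int);P=wworld(f);r,g,b=I[...,0],I[...,1],I[...,2]
near=np.hypot(P[...,0]-.536,P[...,1]-.274)<.08
red=((r>120)&(g<70)&(b<70)&near).astype(np.uint8)
c=max(cv2.findContours(red,0,2)[0],key=cv2.contourArea);print('rib',fit(wplane(f,c[:,0],.027)))
w=((np.minimum(np.minimum(r,g),b)>150)&near).astype(np.uint8)|red
c=max(cv2.findContours(w,0,2)[0],key=cv2.contourArea);print('plate',fit(wplane(f,c[:,0],.011)))
m=near&(P[...,2]>.006)&(P[...,2]<.016)&(f['depth']>0);print('plateD',m.sum(),fit(P[m]))
E
```

```text
(array([533.98647725, 269.87900192, 157.39338536]), np.float64(0.4822765374069922)) [ 0.2521588  -0.52022352 -0.42502474]
rib (array([513.9, 262.7]), array([5. , 1.9]), 0.482)
plate (array([551.3, 243. ]), array([154.9,  84.9]), 0.398)
plateD 4350 (array([535.7, 276.6]), array([99.3, 53.2]), 0.475)
```

View pics/w1.png

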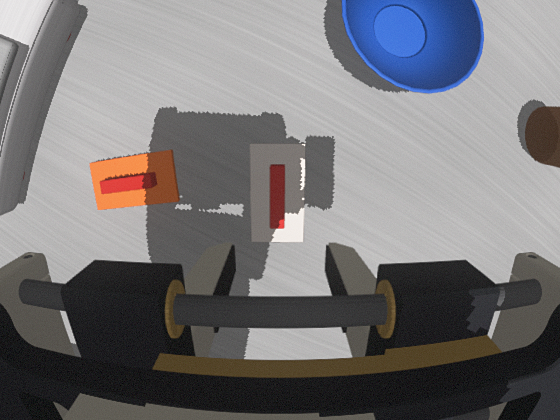

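The wrist view shows the white lid at (276,193), partly in shadow, and the orange decoy at (135,180). The gripper is almost over the lid.

Request:
send_rows(targets=[0.0,0.4,-4,-0.007,4,0,0,-4,0,4,0,0,-3,0,4,0,0,0,0,4,0,0,0,0,4])

```text
time: 2.65
position: [0.5365, 0.2742, 0.0516]
tool_rot: [-3.054, -0.738, -0.003]
contact_force: [-0.5, 0.1, 0.1]
opening: 0.0398
finger_force: 0.0
```

Run:
```python
from h import *
print(tool(),state()['contact_force'])
```

```text
(array([536.51164633, 274.21196308,  51.61904978]), np.float64(0.47401991808584554)) [-0.51482739  0.14026725  0.07308089]
```

Request:
send_rows(targets=[-0.1,0.2,-2,0,4,0,0,-1,0,4,0,0,-0.5,0,4,0,0,0,0,4,0,0,0,0,4])

```text
time: 3.15
position: [0.535, 0.2765, 0.0153]
tool_rot: [-3.053, -0.739, -0.002]
contact_force: [-0.2, -0.6, 0.7]
opening: 0.0401
finger_force: 0.0
```

Request:
send_rows(targets=[0,0,-0.2,0,4,0,0,0,0,0.5,0,0,0,0,0.5,0,0,0,0,0.5,0,0,0,0,0.5], force=15)

```text
time: 3.65
position: [0.5345, 0.2764, 0.0125]
tool_rot: [3.053, 0.739, 0.0]
contact_force: [-0.8, -0.8, 0.3]
opening: 0.0139
finger_force: 15.0
```

Request:
send_rows(targets=[0,0,0,0,0.5,0,0,0,0,0.5,0,0,2,0,0.5,0,0,4,0,0.5,0,0,4,0,0.5])

```text
time: 4.15
position: [0.5339, 0.2762, 0.113]
tool_rot: [3.053, 0.739, -0.003]
contact_force: [1.5, 0.3, 0.4]
opening: 0.0137
finger_force: 15.0
```

Request:
send_rows(targets=[-2.4,-2.9,0.6,-0.032,0.5,-2.4,-2.9,0.6,-0.032,0.5,-2.4,-2.9,0.6,-0.032,0.5,-2.4,-2.9,0.6,-0.032,0.5,-2.4,-2.9,0.6,-0.032,0.5])

```text
time: 4.65
position: [0.4133, 0.1304, 0.1425]
tool_rot: [-3.103, -0.491, -0.0]
contact_force: [1.3, -0.5, -0.9]
opening: 0.014
finger_force: 15.0
```

Request:
send_rows(targets=[-2.4,-2.9,0.6,-0.032,0.5,-2.4,-2.9,0.6,-0.032,0.5,-2.4,-2.9,0.6,-0.032,0.5,0,0,0,0,0.5,0,0,0,0,0.5])

```text
time: 5.15
position: [0.3427, 0.0442, 0.1607]
tool_rot: [3.123, 0.341, 0.002]
contact_force: [1.6, 0.6, 0.5]
opening: 0.0136
finger_force: 15.0
```

Run:
```python
from h import *
f=eyes.grab_frame('wrist');save('w2',f);p,y=tool();print(p,y)
I=f['img'].astype(int);P=wworld(f);r,g,b=I[...,0],I[...,1],I[...,2]
ok=f['depth']>0
near=np.hypot(P[...,0]-.4443,P[...,1]-.066)<.08
m=near&(P[...,2]>.033)&(P[...,2]<.043)&ok;print('trayD',m.sum(),fit(P[m]),np.median(P[m][:,2]))
h=np.hypot(P[...,0]-p[0]/1e3,P[...,1]-p[1]/1e3)<.07
zt=P[...,2]-p[2]/1e3
m=h&ok&(abs(zt)<.02);print('lid heldD',m.sum(),fit(P[m]),np.percentile(zt[m],[5,50,95]))
```

```text
[343.02885944  44.53491137 160.59170595] 0.2185820248067844
trayD 2005 (array([443.9,  68.7]), array([104.5,  58.5]), 0.22) 0.03779257626698469
lid heldD 9980 (array([355.1,  48.3]), array([75.4, 53.3]), 0.218) [-0.00226502 -0.00088265  0.01531804]
```

View pics/w2.png

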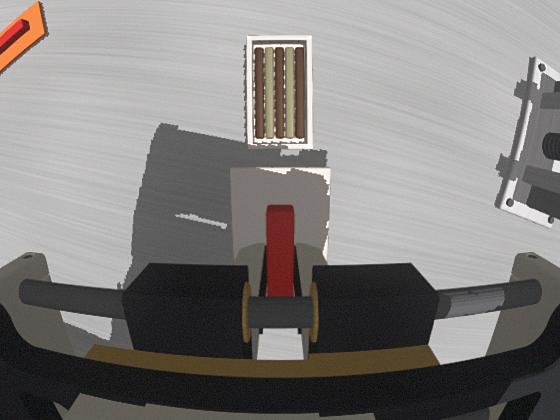

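The view shows the tray at (280,92) and the held lid at (281,215), aligned in yaw; everything is as expected.

Request:
send_rows(targets=[3,0.7,0,0,0.5,4,0.9,0,0,0.5,3,0.65,-3,0,0.5,0,0,-4,0,0.5,0,0,-2,0,0.5])

```text
time: 5.7
position: [0.4421, 0.0679, 0.0671]
tool_rot: [-3.122, -0.346, 0.005]
contact_force: [0.5, -0.1, 0.0]
opening: 0.0139
finger_force: 15.0
```

Request:
send_rows(targets=[0,0,0,0,0.5,0,0,0,0,0.5])

```text
time: 5.9
position: [0.4429, 0.0675, 0.0705]
tool_rot: [-3.123, -0.345, 0.001]
contact_force: [1.3, -0.5, -0.6]
opening: 0.0136
finger_force: 15.0
```

Run:
```python
from h import *
print(tool(),state()['contact_force'])
```

```text
(array([442.88987189,  67.46665913,  70.53349418]), np.float64(0.21979451377688672)) [ 1.34034707 -0.54589158 -0.60731949]
```

Request:
send_rows(targets=[0.03,-0.03,-1.2,0,0.5,0,0,-0.5,0,0.5,0,0,-0.3,0,0.5,0,0,-0.2,0,0.5,0,0,0,0,0.5])

```text
time: 6.4
position: [0.4428, 0.0665, 0.0484]
tool_rot: [-3.123, -0.343, 0.0]
contact_force: [0.0, 0.5, -0.9]
opening: 0.0137
finger_force: 15.0
```

Request:
send_rows(targets=[0,0,-0.2,0,0.5,0,0,0,0,0.5])

```text
time: 6.6
position: [0.4428, 0.0666, 0.0463]
tool_rot: [-3.123, -0.343, -0.0]
contact_force: [0.7, 0.5, -0.5]
opening: 0.014
finger_force: 15.0
```

Request:
send_rows(targets=[0,0,-0.1,0,0.5,0,0,0,0,0.5,0,0,0,0,4,0,0,0,0,4,0,0,0,0,4])

```text
time: 7.1
position: [0.4428, 0.0666, 0.0454]
tool_rot: [-3.123, -0.343, -0.0]
contact_force: [-0.0, 0.5, -0.3]
opening: 0.0333
finger_force: 0.0
```

Request:
send_rows(targets=[0,0,1,0,4,0,0,3,0,9.3,-2,-0.4,4,0,9.3,-3,-0.7,3,0,9.3,-3,-0.7,0,0,9.3])

```text
time: 7.6
position: [0.3636, 0.0485, 0.1588]
tool_rot: [3.122, 0.343, 0.01]
contact_force: [0.2, -0.8, 0.1]
opening: 0.0672
finger_force: 0.0
```

Request:
send_rows(targets=[0,0,0,0,9.3,0,0,0,0,9.3])

```text
time: 7.8
position: [0.3631, 0.0486, 0.1562]
tool_rot: [3.123, 0.342, 0.003]
contact_force: [0.1, 0.1, -0.3]
opening: 0.0828
finger_force: 0.0
```

Run:
```python
from h import *
f=eyes.grab_frame('wrist');save('w3',f);p,y=tool();print(p,y)
P=wworld(f);ok=f['depth']>0;z=P[...,2]
near=np.hypot(P[...,0]-.4443,P[...,1]-.067)<.075
m=near&(z>.0405)&(z<.05)&ok;print('plate',m.sum(),fit(P[m]),np.percentile(z[m],[5,50,95]))
m=near&(z>.015)&(z<.05)&ok;print('all',m.sum(),fit(P[m]))
m=near&(z>.054)&(z<.066)&ok;print('rib',m.sum(),fit(P[m]),np.percentile(z[m],[5,50,95]))
m=near&(z>.03)&(z<.0405)&ok;print('rim',m.sum(),fit(P[m]))
s=eyes.grab_frame('side')['img'][200:265,165:260];cv2.imwrite('pics/s3.png',cv2.resize(np.ascontiguousarray(s[:,:,::-1]),None,fx=6,fy=6,interpolation=2))
```

```text
[363.52123957  48.60844243 155.87927378] 0.2186424412789853
plate 5740 (array([443.4,  68.2]), array([98.4, 53.6]), 0.214) [0.04277805 0.04394432 0.04512414]
all 6476 (array([444.2,  68.9]), array([103.7,  58.4]), 0.222)
rib 1273 (array([443.4,  68.1]), array([59.6, 13.7]), 0.218) [0.05848349 0.05988764 0.0610885 ]
rim 736 (array([444.2,  68.9]), array([103.7,  58.4]), 0.222)
```

View pics/w3.png

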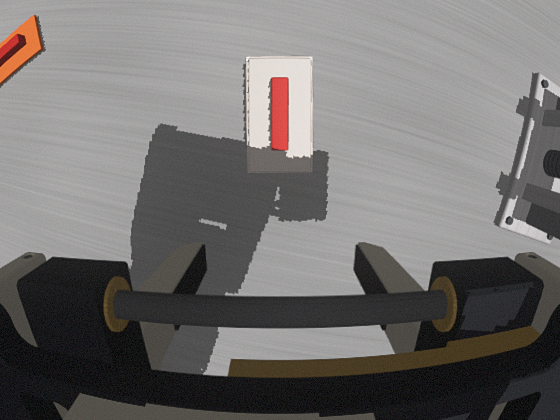

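The wrist view shows the lid seated on the tray at (280,115). The plate is level at 44 mm and the centre is offset by 1 mm.

Request:
send_rows(targets=[4,0.95,0,0,9.3,4.1,0.95,0,0,9.3,0,0,-3,0,9.3,0,0,-2,0,9.3,0,0,0,0,9.3])

```text
time: 8.4
position: [0.4428, 0.0677, 0.1029]
tool_rot: [-3.122, -0.343, 0.008]
contact_force: [-0.3, -0.1, 1.4]
opening: 0.0928
finger_force: 0.0
```

Request:
send_rows(targets=[0,0,0,0,9.3,0,0,0,0,9.3])

```text
time: 8.6
position: [0.4445, 0.0677, 0.1063]
tool_rot: [3.123, 0.343, 0.002]
contact_force: [1.0, 0.3, 0.4]
opening: 0.0931
finger_force: 0.0
```

Go down to z of about 14 mm and grip.

Request:
send_rows(targets=[0,0,-3.5,0,9.3,0,0,-3,0,9.3,0,0,-1.8,0,9.3,0,0,-0.7,0,9.3,0,0,0,0,9.3])

```text
time: 9.1
position: [0.444, 0.0676, 0.0156]
tool_rot: [-3.123, -0.343, 0.0]
contact_force: [0.5, 1.0, -0.5]
opening: 0.0932
finger_force: 0.0
```

Request:
send_rows(targets=[0,0,0,0,9.3,0,0,0,0,5,0,0,0,0,5,0,0,0,0,5,0,0,0,0,5], force=25)

```text
time: 9.6
position: [0.4439, 0.0676, 0.0156]
tool_rot: [3.123, 0.343, 0.001]
contact_force: [1.0, 0.3, 0.6]
opening: 0.0661
finger_force: 0.0
```

Request:
send_rows(targets=[0,0,0,0,5,0,0,0,0,5])

```text
time: 9.8
position: [0.4438, 0.0675, 0.0155]
tool_rot: [3.123, 0.343, 0.0]
contact_force: [-0.4, -0.8, 1.9]
opening: 0.0576
finger_force: 25.0
```

Request:
send_rows(targets=[0,0,0.5,0,5,0,0,1.5,0,5,0,0,2.5,0,5,-0.3,-1,2.5,0,5,-0.6,-2,2.5,-0.02,5])

```text
time: 10.3
position: [0.4346, 0.0378, 0.1114]
tool_rot: [-3.126, -0.314, 0.0]
contact_force: [0.2, -0.0, -2.3]
opening: 0.0576
finger_force: 25.0
```

Request:
send_rows(targets=[-0.9,-2.7,2,-0.024,5,-0.9,-2.7,2,-0.024,5,-1,-2.8,2,-0.024,5,-1,-2.8,2,-0.024,5,-1,-2.8,1.5,-0.024,5])

```text
time: 10.8
position: [0.3861, -0.1014, 0.2066]
tool_rot: [3.139, 0.122, 0.001]
contact_force: [0.8, -0.1, -2.8]
opening: 0.0575
finger_force: 25.0
```

Request:
send_rows(targets=[-1,-2.8,1.5,-0.024,5,-1,-2.8,1,-0.024,5,-1,-2.8,1,-0.024,5,-1,-2.8,0,-0.024,5,-0.8,-2.4,0,-0.02,5])

```text
time: 11.3
position: [0.3379, -0.2375, 0.2407]
tool_rot: [3.141, -0.061, 0.0]
contact_force: [0.9, 0.1, -3.6]
opening: 0.0577
finger_force: 25.0
```

Request:
send_rows(targets=[-0.6,-1.6,0,0,5,-0.3,-0.8,0,0,5,0,0,0,0,5,0,0,0,0,5])

```text
time: 11.7
position: [0.3298, -0.2598, 0.2403]
tool_rot: [-3.141, 0.058, 0.0]
contact_force: [-0.2, 0.7, -2.5]
opening: 0.0581
finger_force: 25.0
```

```bash
cat > mm.py <<'E'
from h import *
import sys
f=eyes.grab_frame('wrist');save(sys.argv[1],f);p,y=tool();print(p,y)
P=wworld(f);ok=f['depth']>0;z=P[...,2];I=f['img'].astype(int);r,g,b=I[...,0],I[...,1],I[...,2]
c=np.array([.488,-.2707])
d=P[...,:2]-c;near=(np.hypot(d[...,0],d[...,1])<.11)&ok
blue=(b>1.4*r)&(b>1.15*g)&near&(z>.15)&(z<.18);print('flares',blue.sum(),fit(P[blue]),np.percentile(z[blue],[5,95]))
red=(r>2.2*g)&(r>2.2*b)&near&(z>.138)&(z<.155);print('rib',red.sum(),fit(P[red]) if red.sum()>4 else '')
base=near&(z>.003)&(z<.03)
e=cv2.Rodrigues(np.array(state()['tool_rot']))[0]
q=(P-p/1e3)@e*1000
m=ok&(np.hypot(q[...,0],q[...,1])<75)&(q[...,2]<-24)&(q[...,2]>-34)
print('held plate in tool',m.sum(),fit(q[m]/1000), q[m][:,0].max(),np.percentile(q[m][:,2],[5,50,95]))
m=ok&(np.hypot(q[...,0],q[...,1])<75)&(q[...,2]<-15)&(q[...,2]>-34)
print('held tray far x',np.percentile(q[m][:,0],[99,99.9]),fit(q[m]/1000))
E
python3 mm.py w4
```

```text
[ 329.92862495 -259.70595432  240.34661234] -0.03664336411589451
flares 1258 (array([ 436.8, -267.4]), array([81.7, 26.3]), 1.533) [0.1623363  0.17451419]
rib 951 (array([ 482.8, -268.9]), array([12.9, 51. ]), -0.042)
held plate in tool 14655 (array([ 0.1, -1.2]), array([88.6, 98.7]), -0.002) 49.42988784436328 [-29.63596892 -28.4397033  -27.27142736]
held tray far x [52.02104718 52.28777108] (array([ 0.5, -1.1]), array([ 88.5, 103.8]), -0.009)
```

View pics/w4.png

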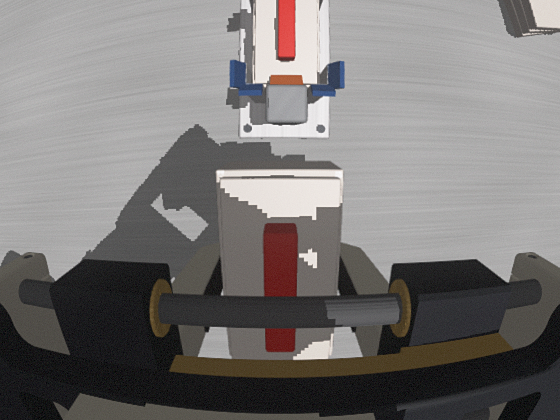

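The view shows the magazine's near end at (288,85), cut off at the top, and the held closed tray centred at (280,265). I'll back off a little so the whole magazine is in view.

Request:
send_rows(targets=[-2,0,2,0,5,-3,0,3,0,5,-2,0,2,0,5,0,0,0,0,5,0,0,0,0,5])

```text
time: 12.25
position: [0.2601, -0.26, 0.3103]
tool_rot: [3.141, -0.058, 0.001]
contact_force: [0.9, 0.3, -2.7]
opening: 0.0578
finger_force: 25.0
```

```bash
cat >> mm.py <<'E'
a=-.038;ex=np.array([np.cos(a),np.sin(a)]);ey=np.array([-ex[1],ex[0]])
u=d@ex*1000;v=d@ey*1000
for s in(-1,1):
    m=blue&(s*u>0)
    if m.sum()>20: print('flare end',s,m.sum(),np.percentile(u[m],[1,50,99]),np.percentile(v[m],[1,99]))
    o=(r>1.5*g)&(g>1.3*b)&(r>110)&near&(s*u>0)&(z>.125)&(z<.16)
    if o.sum()>10: print('orange',s,o.sum(),np.percentile(u[o],[1,50,99]),np.percentile(v[o],[1,99]))
m=near&(z>.12)&(z<.136)&(r>130)&(b>110)&(abs(u)<52)&(abs(v)<30);print('stored plate',m.sum(),np.percentile(u[m],[.5,99.5]),np.percentile(v[m],[.5,99.5]))
E
python3 mm.py w5
```

```text
[ 260.18428508 -259.89650365  309.74687628] -0.03670674344408285
flares 608 (array([ 436.6, -267.1]), array([81.2, 26.9]), 1.522) [0.16204692 0.17472889]
rib 131 (array([ 462.2, -268.3]), array([12.3, 10.5]), 1.535)
held plate in tool 14496 (array([ 1.4, -1.4]), array([ 89. , 101.5]), -0.028) 52.06443858363557 [-30.17699574 -29.01211518 -27.74548248]
held tray far x [52.0313186  52.31539904] (array([ 0.6, -1.4]), array([ 89. , 103.7]), -0.015)
flare end -1 608 [-64.38909616 -52.77204071 -38.58084322] [-38.8437658   41.89155421]
orange -1 57 [-50.46755359 -48.05473281 -44.57980066] [-10.02302239  13.75019105]
stored plate 1134 [-49.23873845 -13.19021907] [-27.15956285  29.53091401]
```

View pics/w5.png

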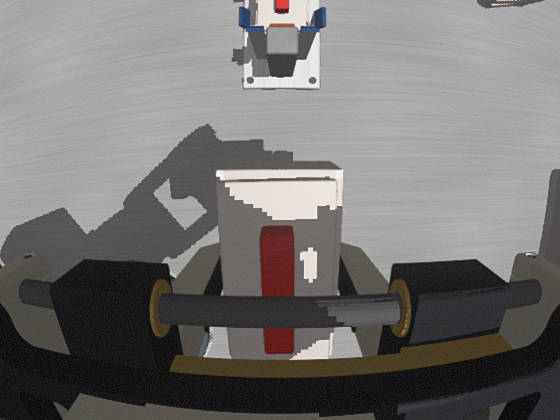

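The view again shows only the magazine's near end at (283,40). Together with the earlier views that gives a centre of about (488,-270.5) and a yaw of -0.038.

Request:
send_rows(targets=[2,-0.1,0,0,5,4,-0.2,-0.5,0,5,4.3,-0.2,-1,0,5,4.3,-0.2,-1,0,5,4.3,-0.2,-1,0,5])

```text
time: 12.8
position: [0.4511, -0.2682, 0.2732]
tool_rot: [-3.14, 0.056, 0.003]
contact_force: [0.8, -0.7, -2.5]
opening: 0.0576
finger_force: 25.0
```

Request:
send_rows(targets=[2.8,-0.1,-1.5,0,5,1.05,-0.05,-2,0,5,0,0,-1.5,0,5,0,0,0,0,5,0,0,0,0,5])

```text
time: 13.3
position: [0.4875, -0.2703, 0.2248]
tool_rot: [-3.14, 0.057, 0.002]
contact_force: [-0.0, -0.1, -3.2]
opening: 0.0578
finger_force: 25.0
```

```bash
cat > s.py <<'E'
from h import *
import sys
print(tool(),state()['contact_force'])
f=eyes.grab_frame('side');P=world(f);z=P[...,2];d=P[...,:2]-np.array([.488,-.2705]);ok=(f['depth']>0)&(np.hypot(d[...,0],d[...,1])<.1)
I=f['img'].astype(int);r,g,b=I[...,0],I[...,1],I[...,2]
fl=ok&(b>1.4*r)&(b>1.15*g)&(z>.15)&(z<.18);print('flares',fl.sum(),fit(P[fl]))
red=ok&(r>2.2*g)&(r>2.2*b);print('red z',np.percentile(z[red],[5,50,95]) if red.sum() else None)
cv2.imwrite(f'pics/{sys.argv[1]}.png',cv2.resize(np.ascontiguousarray(f['img'][220:420,150:360,::-1]),None,fx=2.8,fy=2.8,interpolation=2))
E
python3 s.py s6
```

```text
(array([ 487.46844564, -270.32268467,  224.75586785]), np.float64(-0.036530824957345734)) [-0.03956827 -0.14075407 -3.16488068]
flares 364 (array([ 489.2, -274.7]), array([ 75.5, 130.8]), -0.044)
red z [0.13151085 0.14406095 0.40843819]
```

View pics/s6.png

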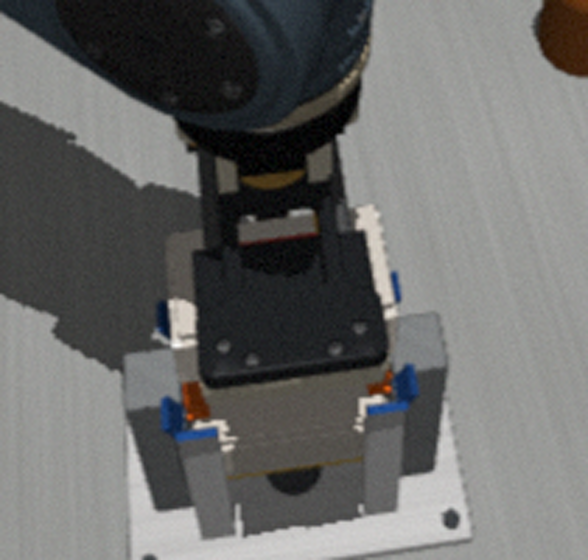

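The side crop shows the tray hovering level above the mouth, with flares visible at (190,420) and (390,395). The flare extent suggests x is about 488.8.

Request:
send_rows(targets=[0.12,-0.02,-1.5,0,5,0,0,-1.8,0,5,0,0,-1,0,5,0,0,-0.3,0,5,0,0,0,0,5])

```text
time: 13.85
position: [0.4886, -0.2712, 0.1798]
tool_rot: [3.141, -0.059, 0.0]
contact_force: [-0.3, 0.7, -2.1]
opening: 0.0579
finger_force: 25.0
```

Request:
send_rows(targets=[0,0,-0.3,0,5,0,0,-0.3,0,5,0,0,0,0,5])

```text
time: 14.15
position: [0.4884, -0.2711, 0.1733]
tool_rot: [-3.141, 0.059, 0.0]
contact_force: [-0.5, -0.1, -2.6]
opening: 0.0578
finger_force: 25.0
```

Request:
send_rows(targets=[0,0.04,-0.2,0,5,0,0,-0.2,0,5,0,0,-0.1,0,5,0,0,0,0,5,0,0,0,0,5])

```text
time: 14.65
position: [0.4885, -0.2707, 0.1684]
tool_rot: [-3.141, 0.058, 0.0]
contact_force: [-0.2, 0.1, -1.6]
opening: 0.0579
finger_force: 25.0
```

Request:
send_rows(targets=[0,0,-0.2,0,5,0,0,-0.2,0,5,0,0,-0.1,0,5,0,0,0,0,5])

```text
time: 15.05
position: [0.4884, -0.2708, 0.1634]
tool_rot: [3.141, -0.059, -0.0]
contact_force: [-1.6, 0.6, -0.5]
opening: 0.0577
finger_force: 25.0
```

Request:
send_rows(targets=[0,0,-0.15,0,5,0,0,0,0,5,0,0,0,0,5])

```text
time: 15.35
position: [0.4885, -0.2708, 0.1619]
tool_rot: [3.141, -0.059, 0.0]
contact_force: [-1.8, -0.8, -0.1]
opening: 0.0578
finger_force: 25.0
```

Request:
send_rows(targets=[0,0,0,0,9,0,0,0,0,9,0,0,0,0,9,0,0,0,0,9,0,0,0.5,0,9])

```text
time: 15.85
position: [0.4882, -0.2705, 0.1665]
tool_rot: [-3.14, 0.058, 0.001]
contact_force: [-0.1, -0.3, -0.4]
opening: 0.0889
finger_force: 0.0
```

Request:
send_rows(targets=[0,0,2,0,9,0,0,3,0,9,0,0,2,0,9,0,0,2,0,9,0,0,0,0,9])

```text
time: 16.35
position: [0.4894, -0.2713, 0.2597]
tool_rot: [3.139, -0.058, 0.006]
contact_force: [-0.2, 0.1, -0.2]
opening: 0.0898
finger_force: 0.0
```

```bash
cat > c.py <<'E'
from h import *
p,y=tool();print(p,y,state()['contact_force'])
f=eyes.grab_frame('wrist');P=wworld(f);z=P[...,2]*1000
a=-.038;d=(P[...,:2]-np.array([.4885,-.2707]))*1000
ok=(f['depth']>0)&(np.hypot(d[...,0],d[...,1])<75);I=f['img'].astype(int);r,g,b=I[...,0],I[...,1],I[...,2]
red=ok&(r>2*g)&(r>2*b)
H=np.histogram(z[red],np.arange(100,260,2));k=H[0].argmax();zt=H[1][k]+1;m=red&(abs(z-zt)<3)
print('rib',m.sum(),fit(P[m]),'z',np.median(z[m]))
ok&=(r>1.0*b*.9)&(abs(r-b)<60)
m2=ok&(abs(z-(np.median(z[m])-16))<5);A=np.c_[P[m2][:,:2],np.ones(m2.sum())];c=np.linalg.lstsq(A,P[m2][:,2],rcond=None)[0];print('plate',m2.sum(),fit(P[m2]),'z',np.median(z[m2]),'tilt',c[:2])
E
python3 c.py
```

```text
[ 489.41292117 -271.30667301  259.71981561] -0.03718726149356661 [-0.21896362  0.05565897 -0.19269603]
rib 1433 (array([ 489.7, -268.4]), array([13.2, 59.3]), -0.015) z 206.3011871511664
plate 7052 (array([ 489.9, -269.6]), array([ 56.5, 101.5]), -0.034) z 190.29213493290018 tilt [0.00132498 0.00144779]
```

Closed tray sits level and lid on in the mouth. Close the fingers and press.

Request:
send_rows(targets=[-0.05,0.07,0,0,0,0,0,0,0,0,0,0,0,0,0,0,0,-1,0,0,0,0,-1,0,0])

```text
time: 16.9
position: [0.4879, -0.2699, 0.2358]
tool_rot: [-3.141, 0.058, 0.0]
contact_force: [-0.4, -0.2, -1.1]
opening: 0.0546
finger_force: 0.0
```

Request:
send_rows(targets=[0,0,-1,0,0,0,0,-0.5,0,0,0,0,-0.5,0,0,0,0,0,0,0,0,0,0,0,0])

```text
time: 17.4
position: [0.488, -0.2701, 0.217]
tool_rot: [3.141, -0.058, 0.0]
contact_force: [-1.1, -1.0, -0.5]
opening: 0.0147
finger_force: 0.0
```

Request:
send_rows(targets=[0.07,0,0,0,0,0,0,0,0,0,0,0,-0.5,0,0,0,0,-0.5,0,0,0,0,-0.5,0,0])

```text
time: 17.9
position: [0.4889, -0.2702, 0.2019]
tool_rot: [3.141, -0.058, 0.001]
contact_force: [-0.1, -0.5, 7.1]
opening: 0.0003
finger_force: 3.3
```

Request:
send_rows(targets=[0,0,-0.5,0,0,0,0,-0.5,0,0,0,0,-0.5,0,0,0,0,-0.5,0,0,0,0,0,0,0])

```text
time: 18.4
position: [0.4886, -0.27, 0.1811]
tool_rot: [-3.141, 0.059, 0.001]
contact_force: [0.1, -0.2, 1.4]
opening: 0.0007
finger_force: 0.5
```

Request:
send_rows(targets=[0,0,-0.5,0,0,0,0,-0.5,0,0,0,0,-0.5,0,0,0,0,-0.5,0,0,0,0,0,0,0])

```text
time: 18.9
position: [0.4886, -0.27, 0.1615]
tool_rot: [-3.141, 0.058, 0.0]
contact_force: [-0.2, -0.5, 3.0]
opening: 0.0005
finger_force: 1.4
```

```bash
python3 s.py s7
```

```text
(array([ 488.58627223, -270.0009697 ,  161.49255861]), np.float64(-0.03721154896402754)) [-0.22180297 -0.46458746  2.96506601]
flares 637 (array([ 489.6, -271.6]), array([ 83.1, 130.6]), -0.052)
red z [0.14248032 0.16169555 0.34508313]
```

View pics/s7.png

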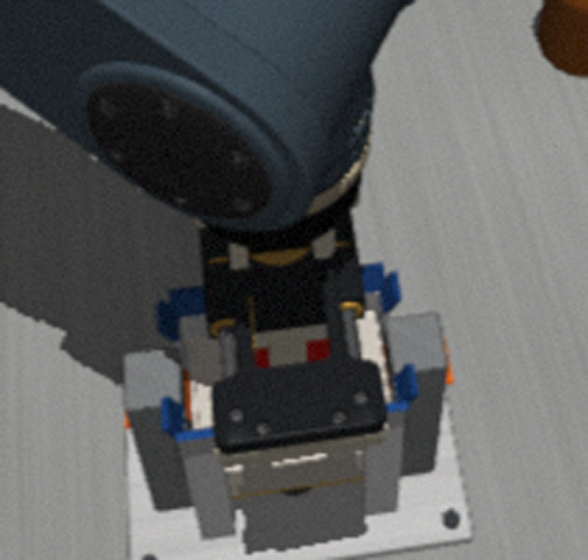

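The tray is level and deep in the pocket, and both catches are pushed back (orange tabs at (125,422) and (450,360)). I'll press the remaining ~21 mm.

Request:
send_rows(targets=[0,0,-0.5,0,0,0,0,-0.5,0,0,0,0,-0.5,0,0,0,0,-0.3,0,0,0,0,-0.25,0,0])

```text
time: 19.45
position: [0.4887, -0.2701, 0.1416]
tool_rot: [3.141, -0.058, 0.0]
contact_force: [-2.2, -0.4, 7.8]
opening: 0.0002
finger_force: 3.4
```

Request:
send_rows(targets=[0,0,0,0,0,0,0,0,0,0,0,0,0,0,0])

```text
time: 19.75
position: [0.4887, -0.2701, 0.1418]
tool_rot: [3.141, -0.058, 0.0]
contact_force: [-1.5, 0.5, 6.9]
opening: 0.0003
finger_force: 3.3
```

Request:
send_rows(targets=[0,0,-0.15,0,0,0,0,0,0,0,0,0,0,0,0,0,0,0.3,0,0,0,0,0.5,0,0])

```text
time: 20.25
position: [0.4886, -0.27, 0.1481]
tool_rot: [-3.141, 0.058, 0.0]
contact_force: [0.1, -1.0, 0.4]
opening: 0.0007
finger_force: 0.0
```

Request:
send_rows(targets=[0,0,1,0,0,0,0,3,0,0,0,0,4,0,0,-2,0,4,0,0,-3,0,2,0,0])

```text
time: 20.75
position: [0.4392, -0.2702, 0.2911]
tool_rot: [3.139, -0.057, 0.005]
contact_force: [0.1, -0.7, 0.9]
opening: 0.0007
finger_force: 0.0
```

Request:
send_rows(targets=[-4,0,0,0,0,-4,0,0,0,0,-3,0,0,0,0,0,0,0,0,0,0,0,0,0,0])

```text
time: 21.25
position: [0.3287, -0.2701, 0.2884]
tool_rot: [3.141, -0.06, 0.001]
contact_force: [-0.1, -0.2, 0.5]
opening: 0.0006
finger_force: 0.0
```

```bash
sed -i 's/abs(z-zt)<3)/abs(z-zt)<3)\&ok/' c.py; python3 s.py s8
python3 - <<'E'
from h import *
f=eyes.grab_frame('side');P=world(f);z=P[...,2]*1000;d=(P[...,:2]-np.array([.4887,-.2703]))*1000
a=-.038;u=d@[np.cos(a),np.sin(a)];v=d@[-np.sin(a),np.cos(a)]
I=f['img'].astype(int);r,g,b=I[...,0],I[...,1],I[...,2]
ok=(f['depth']>0)&(np.hypot(u,v)<95)
red=ok&(r>2.2*g)&(r>2.2*b)&(abs(u)<40)&(z>125)&(z<160);print('rib',red.sum(),fit(P[red]),np.percentile(z[red],[50,95]))
pl=ok&(abs(r-b)<50)&(r>90)&(abs(u)<40)&(abs(v)<24)&(z>118)&(z<138);A=np.c_[u[pl],v[pl],np.ones(pl.sum())];print('plate',pl.sum(),np.linalg.lstsq(A,z[pl],rcond=None)[0])
og=ok&(r>1.5*g)&(g>1.25*b)&(z>110)
for s in(1,-1):
    m=og&(s*u>0);print('orange',s,m.sum(),np.percentile(u[m],[2,50,98]) if m.sum() else '')
E
```

```text
(array([ 328.72400647, -270.13075   ,  288.37275856]), np.float64(-0.03825193043429256)) [-0.06811044 -0.24686713  0.45881584]
flares 730 (array([ 489.5, -271. ]), array([ 83., 131.]), -0.045)
red z [0.13305736 0.14487808 0.14848285]
rib 470 (array([ 490.5, -271.3]), array([14.8, 59.7]), -0.011) [145.44809996 147.82561756]
plate 1103 [1.32428327e-03 2.67097689e-03 1.30105298e+02]
orange 1 266 [ 1.5203194  45.2317151  53.25667494]
orange -1 256 [-54.21016175 -46.13573653  -2.13182872]
```

View pics/s8.png

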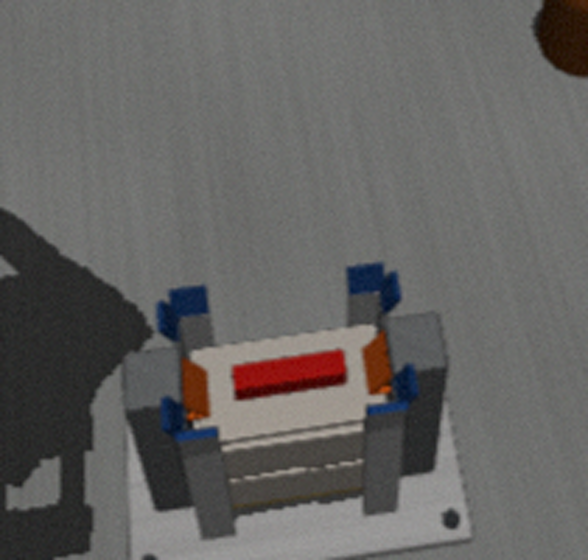

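The view shows both trays stacked, with the catches in over the lid at (195,390) and (378,365). The plate is level at 130 mm, and the arm is clear.

```bash
python3 -c "
from plant import ctrl;print(ctrl.job_done())"
```

```text
the job is handed in; nothing more can be done
None
```

I put the lid on the tray, pressed the closed tray home in the magazine with both catches over its lid, moved the gripper clear and handed the job in at about 21 s; no verdict came back.

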